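# Reset the tripped cut-out of the bench supply box

### The job

One of the three cut-outs of the bench supply box has tripped: its round button has popped up inside its sunken well, while the other two are still down. Push the box's main toggle over to off (towards the side with the socket outlets), reach a fingertip into that well and press the button fully home so that it stays down, then push the toggle back over to on. Only push; pick nothing up, do not touch the two cut-outs that have not tripped, and leave the parts lying round the box where they are.

Things in the scene. Friction and masses are not known exactly. Their poses are not given: they have to be found in the camera images.
- supply_box: Low grey steel box, 130 x 340 x 69 mm (x, y, z), fixed to the bench. Origin: centre of its underside; x points to its back, y along it, z up. Front (-x side): three capped round socket outlets. In the lid, all at x = 0: three alike black cut-outs at y = +115, +40 and -35 mm (any may be the tripped one) and the main switch at y = -122 mm. A cable leaves the -y end, down into the bench.
- toggle_pivot (a point): Fixed point on the hinge axis of the main toggle (the axis is the box's y axis), 79 mm above the bench. The black switch plate round it is 100 x 62 mm, its frame rises to 3 mm above this point. Beyond the -y end of the box, from x = 0.43 to 0.61 m and y = -0.29 to -0.63 m, stands a fixed cooler 225 mm high: bring the hand over it or round its front.
- toggle_tip (a point): Point at the end of the grey main toggle, 60 mm from its pivot, moving with it. The handle is a paddle 13 mm thick and 32 mm wide (along the box's y), its end thickened to 17 x 38 mm and 14 mm long.
- main_toggle (a joint): Angle of the toggle, rad: 0 = on (leans 0.5 rad towards the box's back, +x), 1.0 = off (leans 0.5 rad towards its front, -x, the socket side); upright at 0.5. Both ends are hard stops. It goes over centre: past upright it falls to the nearer end by its own weight and stays there. Pushing it at mid-height takes about 2 N.
- tripped_cutout: The tripped cut-out: black round insert in the lid, flange 67 mm across. Origin: on its axis at the level of the lid's surface (69 mm above the bench); z up. Its well is round, about 47 mm in diameter, open above; the rim is 5 mm above the origin, the floor 23 mm below it (28 mm deep).
- tripped_button_top (a point): Centre of the top face of the tripped button, moving with it: a white plunger 19 mm in diameter on the axis of the well, its top 16 mm above the well's floor when popped up and 3 mm above it when home.
- tripped_button (a joint): Travel of the tripped cut-out's button, m: 0 = popped up, 0.013 = fully home (hard stop). It slides straight down against about 3 N of friction and stays where it is left.
- set_cutout_1: A cut-out that has not tripped: the same insert with the same origin, its button down (top 3 mm above the well's floor). Not to be touched.
- set_cutout_2: The other cut-out that has not tripped, as set_cutout_1. Not to be touched.
- castle_nut: Loose black plastic castle nut, 30 x 34 x 22 mm, on the bench in front of the box; origin under its centre. A bystander.
- plunger_cap: Loose round black cap, 38 mm across, 26 mm high, on the bench in front of the box; origin under its centre. A bystander.
- air_horn: Loose carburettor top casting, 81 x 77 x 50 mm, on the bench beyond the +y end of the box; origin under its centre. A bystander.
- tape_roll: Loose roll of black tape lying flat, 55 mm across, 19 mm high, on the bench in front of the box near its +y end; origin under its centre. A bystander.

How it is judged:
On the way, in this order (a step that is already met when the one before it is completed fails the run):
1. the main toggle is pushed over to off, with the tripped button still up (value of joint main_toggle above 0.88 rad and value of joint tripped_button below 0.005 m), for 0.2 s.
2. with the toggle off, the tripped button is pressed fully home (value of joint main_toggle above 0.88 rad and value of joint tripped_button above 0.0112 m), for 0.2 s.
At the end, for the whole second after the job is handed in: The main toggle is back at on (within 0.12 rad of its stop), the tripped cut-out's button has stayed down (at least 11.2 of its 13 mm), and the four loose parts lie within 15 mm of where they were (value of joint main_toggle below 0.12 rad and value of joint tripped_button above 0.0112 m and distance of each of castle_nut, plunger_cap, air_horn, tape_roll from where it was at the start of the episode below 0.015 m); the robot touches nothing.
It fails at once if a cut-out that has not tripped is touched (more than 1 N) (contact force between any of set_cutout_1, set_cutout_2 and anything else above 1 N).
It fails at once if a loose part is lifted or pushed away (more than 25 mm) (distance of any of castle_nut, plunger_cap, air_horn, tape_roll from where it was at the start of the episode above 0.025 m).
It also fails if it takes over 51 s, if anything falls off the work surface, if the arm or the gripper's body presses on something with over 40 N, if the wrist force passes 120 N, or if a joint passes its speed limit or range.

### The arm

A 7-joint arm with a two-finger parallel gripper is mounted at the origin on a cart in front of the work surface, level with it; the furniture and walls round the work are solid. World frame = base frame: x ahead of the robot, y to its left, z up, the work surface at z = 0. Lengths are in m, angles in rad, forces in N, time in s.
With the tool pointing down it reaches from about 0.35 to 0.9 m from the base axis. Payload 7.2 kg.
Tool frame: the origin (TCP) lies on the centre line of the jaws, within the pads' length; the fingertips stand 8 mm ahead of it and the grasp point (between the pads) lies 11 mm behind it; z points along the fingers, y is the line along which they close (so a half turn about z gives the same grasp; the last joint's range is limited). The gripper opens to 85 mm and grips with 20 to 120 N. Pads are 22 mm wide; open, the fingers measure 114 mm over their backs; the gripper's body (76 mm by 85 mm) begins 54 mm behind the grasp point. The pads swing forward as they close: fully open they stand 13 mm farther back than shut.
Start: joints at [-1.35, 0.411, -0.013, 1.596, 0.006, 1.134, -0.082], TCP at [0.178, 0.599, 0.239] pointing down, gripper open.
Joint ranges: [-2.95, 2.95], [-0.29, 1.99], [-1.47, 1.44], [0.14, 2.54], [-1.03, 4.17], [0.13, 1.85], [-2.86, 2.86]. Speed limits (rad/s): [2.39, 2.39, 3.01, 3.01, 3.14, 3.14, 3.14].

### API

Orientations are given as [roll, pitch, yaw] about the fixed x, y, z axes, in that order (R = Rz(yaw) Ry(pitch) Rx(roll)).
In Python, from plant import bot gives the robot as it stands.
- The arm moves only by the tool hand_motion, called as name(argument=value, ...), one argument or row to a line, values as JSON. Schema: {"type":"object","properties":{"deltas":{"type":"array","items":{"type":"array","prefixItems":[{"type":"array","items":{"type":"number"},"minItems":3,"maxItems":3},{"type":"number"},{"type":"number"}],"minItems":3,"maxItems":3},"minItems":1,"maxItems":5},"grip_n":{"type":"number"},"only":{"type":"string"},"quiet":{"type":"boolean"},"lines":{"type":"string"}},"required":["deltas"],"additionalProperties":false}. deltas is a list of rows, 1 to 5 of them, each written [[dx, dy, dz], turn, opening]: dx, dy, dz in normalised numbers (1 is 0.4 m), then a turn about the tool's z in normalised numbers (1 is 180 degrees), then the finger opening in m; each row shifts and turns the commanded pose from where the row before left it, along the tool's axes as they then stand; what a row does not reach is not made up. A row lasts 1/10 s, in which the tool goes at most 0.05 m and 0.15 rad, less where a joint would pass 70% of its speed; a pose out of reach is approached as far as the arm can. The fingers move at their own pace and stop on an object; grip_n is the grip in N (left out, the last holds). Time passes only in rows, so rows that do not move let the fingers close. The tool returns the time, the measured TCP pose, the force, the opening and the grip force at its end. only (a regular expression) keeps the lines of the reply that match it, lines (a string "A,B") keeps lines A to B, and quiet returns only ok. A shift or turn number past 1, either way, is cut back to 1. Input that does not fit is refused with a message, and nothing moves.
- bot.state(): the state, without advancing time (a new reading comes with each control period).
- bot.read_camera(name): name is "scene" or "side" or "wrist"; returns the picture (420x560x3 uint8, red, green, blue); there is no depth.
- bot.camera_info(name): a dict with "intrinsics" (3x3 intrinsics, pixels), "world_from_camera" (4x4, takes a point from camera to world coordinates); the wrist camera has in their place "tool_from_camera" (4x4, takes a point from camera to tool coordinates, whose origin is the TCP and whose axes are the flange's). Camera axes: x right, y up, looking along -z (the intrinsics and any distortion apply to the point x, -y, -z); pixel columns grow to the right and rows downward; lengths in m; the calibration is good to about 2 mm. The wrist camera is an equidistant fisheye: a pixel r from the principal point sees the ray r / f radians off the axis. A picture is of the moment at which its call begins: read the wrist's pose just before it. camera_info takes no time and is no camera call.
- bot.sign_off(): hands the job in; it is judged then, once.
The state is a dict: "time_s": time; "q": joint angles; "joint_velocities": joint speeds; "joint_efforts": joint torques, N m; "ee_pos": TCP position; "orientation": TCP orientation; "contact_force": force on the tool from outside, world axes, zero at the start; "moment": the same for the moment, N m; "finger_gap": finger opening in m; "gripper_force": force on a finger pad.
Only numpy, scipy, OpenCV 4.12 (cv2) and the standard library are available. Lean on these libraries where they do the work, as an engineer would, in place of code of your own. Each camera call takes 0.05 s, during which the arm holds its last target. There are 200 camera calls.

## Working session

There is one attempt and no reset: what is moved stays moved. The work goes in short steps, Python scripts to look and compute and a tool call to move; the robot and the scene stay as the last step left them, time stands still between calls to the robot, and variables do not carry over. Pictures are saved under pics/ and viewed, at most 10 in all, crops included, and the job is handed in when it is done.

```bash
ls; mkdir -p pics; python3 - <<'E'
from plant import bot
import cv2,numpy as np
s=bot.state();print(s)
for n in ("scene","side"):
    im=bot.read_camera(n);cv2.imwrite(f"pics/{n}0.png",im[:,:,::-1]);i=bot.camera_info(n);print(n,{k:np.round(v,4).tolist() if not isinstance(v,str) else v for k,v in i.items()})
print(bot.camera_info("wrist"))
E
```

```text
pics
plant.py
{'time_s': 0.0, 'q': array([-1.35020826,  0.41188254, -0.01270083,  1.59706067,  0.00559118,
        1.1342979 , -0.08219894]), 'joint_velocities': array([-0.00036879,  0.00077675, -0.00019508, -0.00036494,  0.00126617,
       -0.00039442,  0.00075441]), 'joint_efforts': array([-1.50549873e-03, -6.00619268e+01,  6.81650788e-01, -2.99415690e+01,
        1.38788600e-02,  1.04267558e-02, -2.54137967e-05]), 'ee_pos': array([0.17789787, 0.5986356 , 0.23845713]), 'orientation': array([-3.13998353e+00,  1.11130588e-04,  2.85281647e+00]), 'contact_force': array([-0.94103877, -0.30313473, -0.23269007]), 'moment': array([-0.05485221, -0.0124552 ,  0.02567118]), 'gripper_force': 0.0, 'finger_gap': 0.08561871912776052}
scene {'intrinsics': [[471.4443, 0.0, 281.6822], [0.0, 471.4443, 217.6274], [0.0, 0.0, 1.0]], 'world_from_camera': [[0.6932, 0.4076, -0.5945, 0.0545], [-0.7205, 0.3699, -0.5865, -0.338], [-0.0191, 0.8349, 0.5501, 0.5794], [0.0, 0.0, 0.0, 1.0]]}
side {'intrinsics': [[393.0622, 0.0, 273.9154], [0.0, 393.0622, 206.1329], [0.0, 0.0, 1.0]], 'world_from_camera': [[0.9291, 0.1706, -0.3281, 0.2731], [-0.3697, 0.4155, -0.831, -0.5224], [-0.0054, 0.8934, 0.4492, 0.5039], [0.0, 0.0, 0.0, 1.0]]}
{'intrinsics': array([[325.1922621 ,   0.        , 275.83355102],
       [  0.        , 325.1922621 , 203.99038837],
       [  0.        ,   0.        ,   1.        ]]), 'tool_from_camera': array([[ 4.72523029e-05,  9.53813428e-01,  3.00399638e-01,
         7.67068795e-02],
       [ 9.99999999e-01, -5.28550475e-05,  1.05244841e-05,
         7.25390004e-05],
       [ 2.59160313e-05,  3.00399637e-01, -9.53813429e-01,
        -1.33629593e-01],
       [ 0.00000000e+00,  0.00000000e+00,  0.00000000e+00,
         1.00000000e+00]])}
```

View pics/scene0.png

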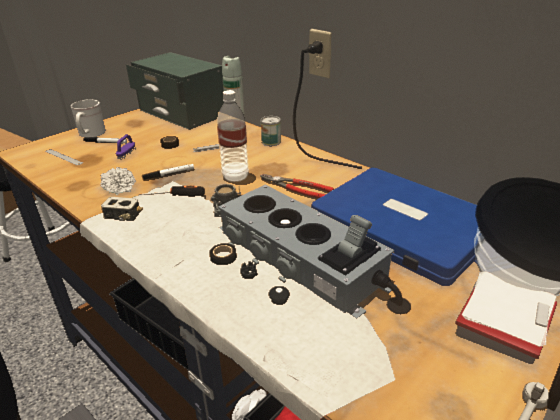

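View pics/side0.png

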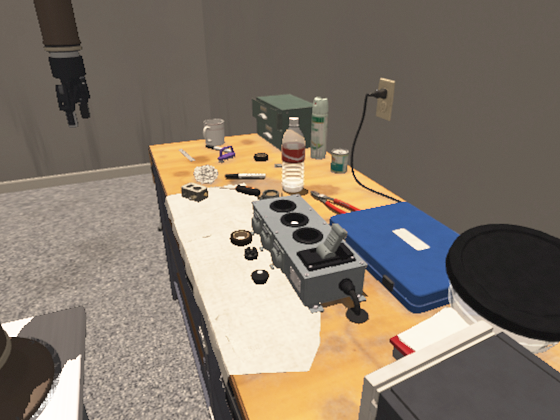

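The scene view shows white inside the middle well at (285,222), with the other two wells dark at (260,204) and (313,234). The toggle is at (355,237), leaning back. The side view agrees: white at (294,219), wells at (283,206) and (308,236), toggle at (333,240).

```bash
cat > h.py <<'E'
import cv2,numpy as np
from plant import bot
def ray(n,uv):
    i=bot.camera_info(n);K=i["intrinsics"];T=i["world_from_camera"]
    d=np.linalg.inv(K)@[uv[0],uv[1],1];d=T[:3,:3]@[d[0],-d[1],-d[2]]
    return T[:3,3],d/np.linalg.norm(d)
def onz(n,uv,z):
    o,d=ray(n,uv);return o+d*(z-o[2])/d[2]
def tri(r):
    A=sum(np.eye(3)-np.outer(d,d) for o,d in r);b=sum((np.eye(3)-np.outer(d,d))@o for o,d in r)
    p=np.linalg.solve(A,b);return p,[np.linalg.norm(np.cross(p-o,d)) for o,d in r]
def blobs(im,m,lo):
    n,l,st,c=cv2.connectedComponentsWithStats(m.astype(np.uint8))
    return [(c[k].round(1).tolist(),st[k].tolist()) for k in range(1,n) if st[k][4]>=lo]
E
python3 - <<'E'
from h import *
R={"scene":(205,170,405,310),"side":(225,185,375,325)}
for n,(a,b,c,d) in R.items():
    im=cv2.imread(f"pics/{n}0.png");g=im.max(2);m=np.zeros(g.shape,bool);m[b:d,a:c]=g[b:d,a:c]<45
    print(n,"dark",*blobs(im,m,60),sep="\n ")
    m[:]=0;m[b:d,a:c]=g[b:d,a:c]>200
    cr=cv2.resize(im[b:d,a:c],None,fx=4,fy=4,interpolation=cv2.INTER_CUBIC)[:560,:800];cv2.imwrite(f"pics/{n}c.png",cr)
    for y in [205,225] : pass
    print("white",*[x for x in blobs(im,m,5)],sep="\n ")
E
```

```text
scene
 dark
 ([259.6, 203.3], [245, 196, 30, 17, 312])
 ([284.8, 217.4], [269, 210, 32, 18, 367])
 ([313.1, 233.3], [296, 224, 35, 21, 506])
 ([349.1, 256.6], [319, 238, 62, 37, 856])
 ([223.5, 258.7], [211, 246, 25, 18, 145])
 ([381.2, 280.4], [372, 270, 26, 27, 186])
white
 ([232.9, 172.4], [217, 170, 32, 7, 149])
 ([322.0, 176.5], [274, 170, 92, 19, 987])
 ([261.2, 188.4], [207, 176, 108, 27, 556])
 ([289.0, 182.0], [287, 182, 5, 1, 5])
 ([208.5, 189.3], [205, 185, 9, 10, 50])
 ([307.3, 189.7], [286, 184, 41, 12, 144])
 ([247.4, 279.0], [205, 196, 134, 114, 4977])
 ([395.3, 205.2], [383, 199, 22, 15, 169])
 ([284.9, 221.3], [281, 220, 9, 4, 29])
 ([222.6, 253.9], [216, 252, 15, 5, 54])
 ([398.4, 280.5], [389, 270, 16, 28, 233])
 ([278.5, 289.5], [276, 288, 6, 4, 20])
 ([391.8, 294.2], [389, 292, 6, 5, 19])
 ([385.0, 301.8], [384, 301, 3, 3, 5])
 ([371.3, 306.5], [364, 302, 15, 8, 73])
 ([386.1, 308.7], [384, 308, 5, 2, 7])
side
 dark
 ([248.4, 190.8], [236, 185, 24, 11, 122])
 ([282.8, 205.3], [270, 200, 26, 12, 219])
 ([294.2, 218.7], [281, 213, 27, 13, 241])
 ([307.3, 234.9], [293, 228, 30, 16, 334])
 ([240.9, 241.2], [231, 234, 21, 12, 113])
 ([325.2, 257.8], [297, 243, 58, 28, 683])
 ([250.8, 253.8], [245, 247, 13, 13, 86])
 ([260.1, 278.3], [252, 270, 16, 14, 90])
 ([349.8, 294.1], [339, 278, 23, 38, 268])
white
 ([269.3, 280.6], [225, 185, 150, 140, 7183])
 ([329.7, 196.2], [241, 185, 134, 39, 1673])
 ([370.6, 186.4], [365, 185, 10, 5, 33])
 ([338.1, 207.6], [326, 200, 25, 13, 95])
 ([294.1, 222.2], [291, 221, 7, 3, 17])
 ([240.4, 237.6], [236, 237, 9, 2, 16])
 ([259.2, 271.7], [257, 271, 5, 3, 10])
```

View pics/scenec.png

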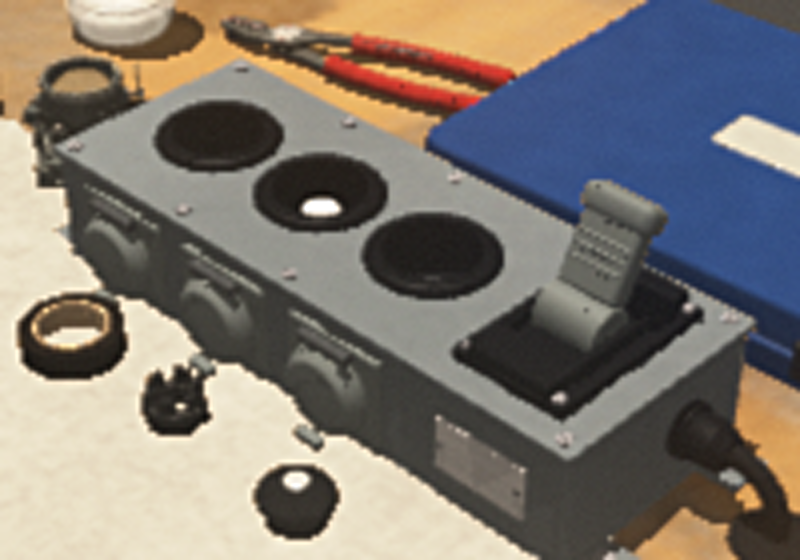

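View pics/sidec.png

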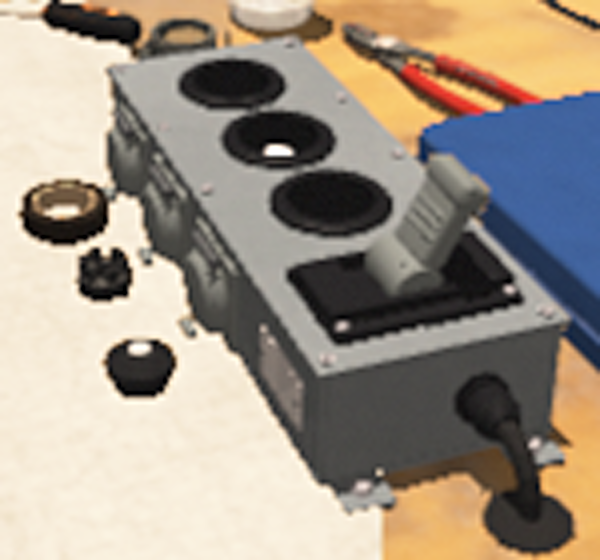

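The crops show a white button only in the middle well: scene crop (320,207), side crop (278,149). The toggle tip is at scene crop (625,208) and side crop (460,180). Next I triangulate.

```bash
python3 - <<'E'
from h import *
sc={"A":(245,196,30,17),"B":(269,210,32,18),"C":(296,224,35,21)};sd={"A":(270,200,26,12),"B":(281,213,27,13),"C":(293,228,30,16)}
c=lambda b:(b[0]+(b[2]-1)/2,b[1]+(b[3]-1)/2)
P={}
for k in sc:
    # threshold both views; refine with ellipse of hull of convex blob
    us=[]
    for n,b in(("scene",sc[k]),("side",sd[k])):
        g=cv2.imread(f"pics/{n}0.png").max(2);x,y,w,h=b
        m=(g[y-4:y+h+4,x-4:x+w+4]<65).astype(np.uint8)
        l=cv2.connectedComponentsWithStats(m);i=1+l[2][1:,4].argmax()
        pts=np.argwhere(l[1]==i)[:,::-1].astype(np.float32)
        e=cv2.fitEllipse(cv2.convexHull(pts));us.append((e[0][0]+x-4,e[0][1]+y-4))
    p,r=tri([ray("scene",us[0]),ray("side",us[1])]);P[k]=onz("scene",us[0],.072)*.5+onz("side",us[1],.072)*.5
    print(k,np.round(us,1).tolist(),p.round(4),np.round(r,4),onz("scene",us[0],.072).round(4),onz("side",us[1],.072).round(4))
print("AB,BC",np.linalg.norm(P["A"]-P["B"]),np.linalg.norm(P["B"]-P["C"]))
v=(P["A"]-P["C"]);yaw=np.arctan2(-v[0],v[1]);Y=v/np.linalg.norm(v);X=np.array([Y[1],-Y[0],0])
mid=(P["A"]+P["B"]+P["C"])/3
print("yaw",yaw)
W=lambda x,y,z:(mid+X*x+Y*(y-40))*[1,1,0]+[0,0,z]
print("origin",W(0,0,0))if 0 else None
W=lambda x,y,z:(mid+X*x+Y*(y-.04))*[1,1,0]+[0,0,z]
print("box origin",W(0,0,0),"pivot",W(0,-.122,.079),"tip on",W(.06*np.sin(.5),-.122,.079+.06*np.cos(.5)),"btn",W(0,.04,.062))
tp,r=tri([ray("scene",(205+625/4,170+208/4)),ray("side",(225+460/4,185+180/4))]);print("tip meas",tp,r)
bt,r=tri([ray("scene",(284.9,221.6)),ray("side",(294.1,222.4))]);print("btn meas",bt,r)
for nm,a,b,z in(("tape",(205+74/4,170+332/4),(225+66/4,185+208/4),.012),("nut",(205+178/4,170+400/4),(225+105/4,185+272/4),.011),("cap",(205+297/4,170+498/4),(225+140/4,185+366/4),.013)):
    print(nm,tri([ray("scene",a),ray("side",b)])[0],onz("scene",a,z))
E
```

```text
A [[259.4, 204.0], [282.6, 205.7]] [0.6104 0.2739 0.0705] [0.0001 0.0001] [0.6089 0.2722 0.072 ] [0.6091 0.2708 0.072 ]
B [[284.7, 218.2], [294.1, 219.5]] [0.6079 0.1996 0.0699] [0. 0.] [0.6056 0.1974 0.072 ] [0.6062 0.196  0.072 ]
C [[312.9, 233.8], [307.3, 235.4]] [0.6048 0.1242 0.0699] [0.0001 0.0001] [0.6026 0.1224 0.072 ] [0.6031 0.121  0.072 ]
AB,BC 0.07487927286687691 0.07502913052293338
yaw -0.04092512661612612
box origin [0.60429797 0.15667464 0.        ] pivot [0.59930649 0.03477679 0.079     ] tip on [0.62804794 0.03359989 0.13165495] btn [0.60593451 0.19664115 0.062     ]
tip meas [0.62930824 0.03680203 0.12428514] [np.float64(0.00042315243999482344), np.float64(0.00042315243999474327)]
btn meas [0.60771181 0.19910842 0.06225698] [np.float64(0.00016173842908679176), np.float64(0.00016173842908684814)]
tape [0.49901994 0.26394897 0.01194645] [0.49926184 0.26417623 0.012     ]
nut [0.49762327 0.186957   0.01316461] [0.49925539 0.18890726 0.011     ]
cap [0.4869984  0.09910792 0.01285889] [0.48751223 0.0995204  0.013     ]
```

All the checks agree: well pitch 74.9 and 75.0 mm, lid about 70 mm, button top 62 mm, box yaw -0.041. The middle well is at about (0.607, 0.198) and the pivot at about (0.600, 0.036). I'll turn and shut the gripper, then go behind the toggle.

The rows are not in the units I measure in: shifts go in shares of 0.4 m and turns go in shares of 180 degrees. I convert before sending: -0.034 m / 0.4 = -0.085, -0.032 m / 0.4 = -0.08, -0.124 rad / 3.1416 = -0.0395.

hand_motion(
  deltas=[
    [[0, 0, 0], -0.0395, 0],
    [[0, 0, 0], -0.0395, 0],
    [[-0.08, -0.085, 0], 0, 0],
    [[-0.08, -0.085, 0], 0, 0],
    [[-0.08, -0.085, 0], 0, 0],
  ],
  grip_n=20,
)

```text
time_s: 0.6
ee_pos: [0.2704, 0.4918, 0.2387]
orientation: [-3.141, -0.0, 3.102]
contact_force: [1.8, 0.6, -0.8]
finger_gap: 0.0123
gripper_force: 0.0
```

hand_motion(
  deltas=[
    [[-0.08, -0.085, 0], 0, 0],
    [[-0.08, -0.085, 0], 0, 0],
    [[-0.08, -0.085, 0], 0, 0],
    [[-0.08, -0.085, 0], 0, 0],
    [[-0.08, -0.085, 0], 0, 0],
  ],
)

```text
time_s: 1.1
ee_pos: [0.4235, 0.3151, 0.2392]
orientation: [-3.142, -0.0, 3.101]
contact_force: [-0.1, 0.5, 0.4]
finger_gap: 0.0
gripper_force: 0.0
```

```bash
python3 - <<'E'
from h import *
for uv in ((234,178),): print(onz("scene",uv,0))
E
```

```text
[0.73177777 0.49911628 0.        ]
```

Scaled: -0.034 m / 0.4 = -0.085, -0.032 m / 0.4 = -0.08.

hand_motion(
  deltas=[
    [[-0.08, -0.085, 0], 0, 0],
    [[-0.08, -0.085, 0], 0, 0],
    [[-0.08, -0.085, 0], 0, 0],
    [[-0.08, -0.085, 0], 0, 0],
    [[-0.08, -0.085, 0], 0, 0],
  ],
)

```text
time_s: 1.6
ee_pos: [0.5764, 0.1389, 0.2391]
orientation: [-3.142, -0.0, 3.101]
contact_force: [0.6, 1.4, -0.4]
finger_gap: 0.0001
gripper_force: 0.0
```

hand_motion(
  deltas=[
    [[-0.0825, -0.085, 0], 0, 0],
    [[-0.0825, -0.085, 0], 0, 0],
    [[-0.085, -0.08, 0], 0, 0],
    [[0, 0, 0], 0, 0],
  ],
)

```text
time_s: 2.0
ee_pos: [0.6741, 0.0287, 0.2381]
orientation: [-3.137, 0.001, 3.093]
contact_force: [-0.0, 0.1, -1.4]
finger_gap: -0.0
gripper_force: 0.0
```

```bash
python3 - <<'E'
from h import *
s=bot.state();print(s["ee_pos"])
cv2.imwrite("pics/w1.png",bot.read_camera("wrist")[:,:,::-1])
E
```

```text
[0.67406007 0.02871218 0.23812627]
```

View pics/w1.png

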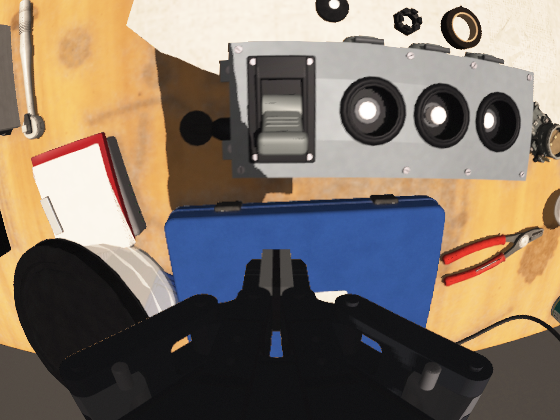

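The wrist view puts the toggle (282,125) straight ahead of the shut fingers (275,265). All three buttons are visible, with the middle one higher. The space below the fingers is clear. Descend behind the toggle, then push.

Scaled: 0.04 m / 0.4 = 0.1, 0.037 m / 0.4 = 0.0925.

hand_motion(
  deltas=[
    [[0, 0.0075, 0.1], 0, 0],
    [[0, 0.0075, 0.1], 0, 0],
    [[0, 0, 0.0925], 0, 0],
    [[0, 0, 0], 0, 0],
  ],
)

```text
time_s: 2.45
ee_pos: [0.6674, 0.044, 0.1166]
orientation: [-3.141, -0.01, 3.103]
contact_force: [-0.6, -0.3, -0.2]
finger_gap: 0.0
gripper_force: 0.0
```

hand_motion(
  deltas=[
    [[0.05, 0, 0], 0, 0],
    [[0.025, 0, 0], 0, 0],
    [[0.025, 0, 0], 0, 0],
    [[0.025, 0, 0], 0, 0],
    [[0.025, 0, 0], 0, 0],
  ],
)

```text
time_s: 2.95
ee_pos: [0.6112, 0.0452, 0.1231]
orientation: [3.141, 0.001, 3.101]
contact_force: [0.3, 0.2, 0.0]
finger_gap: -0.0
gripper_force: 0.2
```

Scaled: 0.01 m / 0.4 = 0.025, 0.006 m / 0.4 = 0.015.

hand_motion(
  deltas=[
    [[0.025, -0.01, 0], 0, 0],
    [[0.015, -0.01, 0], 0, 0],
    [[0, 0, 0], 0, 0],
    [[0, 0, 0], 0, 0],
  ],
)

```text
time_s: 3.35
ee_pos: [0.5981, 0.0385, 0.124]
orientation: [3.14, 0.007, 3.101]
contact_force: [7.1, 3.0, 4.1]
finger_gap: -0.0001
gripper_force: 3.8
```

```bash
python3 - <<'E'
from h import *
print(bot.state()["ee_pos"]);
im=bot.read_camera("side");cv2.imwrite("pics/s2.png",cv2.resize(im[160:340,200:400,::-1],None,fx=3,fy=3))
E
```

```text
[0.59812664 0.03852562 0.12400077]
```

View pics/s2.png

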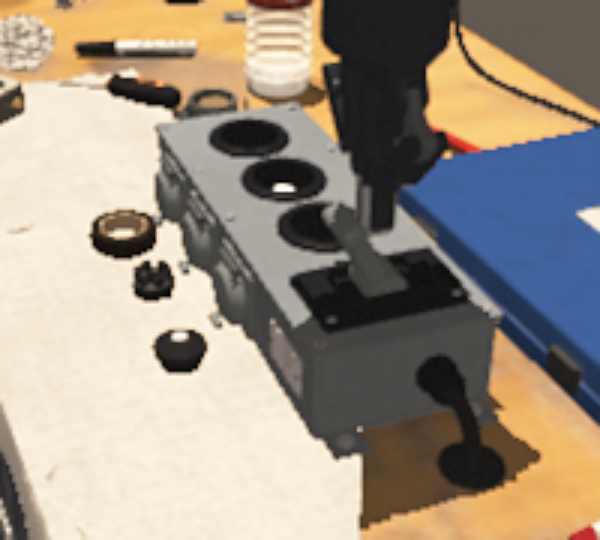

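The toggle now leans forward (crop 355,240), at the off stop with 7 N of reaction. Back off, rise, and go over the middle well.

Scaled: -0.04 m / 0.4 = -0.1, 0.03 m / 0.4 = 0.075.

hand_motion(
  deltas=[
    [[-0.05, 0, 0], 0, 0],
    [[-0.05, 0, -0.025], 0, 0],
    [[0, 0, -0.1], 0, 0],
    [[0, 0.075, -0.05], 0, 0],
    [[0, 0.1, 0], 0, 0],
  ],
)

```text
time_s: 3.9
ee_pos: [0.6401, 0.1031, 0.196]
orientation: [-3.141, 0.005, 3.095]
contact_force: [0.7, 0.2, -0.9]
finger_gap: -0.0007
gripper_force: 0.0
```

hand_motion(
  deltas=[
    [[0.025, 0.1125, 0], 0, 0],
    [[0.025, 0.11, 0], 0, 0],
    [[0, 0, 0], 0, 0],
    [[0, 0, 0], 0, 0],
    [[0, 0, 0], 0, 0],
  ],
)

```text
time_s: 4.4
ee_pos: [0.6219, 0.1939, 0.1921]
orientation: [-3.14, -0.0, 3.099]
contact_force: [0.4, -0.5, 0.5]
finger_gap: -0.0
gripper_force: 0.0
```

```bash
cat >> h.py <<'E'
from scipy.spatial.transform import Rotation as Ro
def wpose():
    s=bot.state();i=bot.camera_info("wrist");T=np.eye(4);T[:3,:3]=Ro.from_euler("xyz",s["orientation"]).as_matrix();T[:3,3]=s["ee_pos"]
    return T@i["tool_from_camera"],i["intrinsics"]
def wproj(T,K,p):
    q=np.linalg.inv(T)@np.r_[p,1];q=np.array([q[0],-q[1],-q[2]]);r=np.hypot(q[0],q[1]);t=np.arctan2(r,q[2])
    return K[:2,2]+K[0,0]*t*q[:2]/r
def wray(T,K,uv):
    d=(np.array(uv)-K[:2,2])/K[0,0];t=np.linalg.norm(d);d=np.r_[d/t*np.sin(t),np.cos(t)]
    return T[:3,3],T[:3,:3]@[d[0],-d[1],-d[2]]
def wonz(T,K,uv,z):
    o,d=wray(T,K,uv);return o+d*(z-o[2])/d[2]
E
python3 - <<'E'
from h import *
T,K=wpose();im=bot.read_camera("wrist")[:,:,::-1].copy();cv2.imwrite("pics/w2.png",im);np.savez("w2.npz",T=T,K=K)
e=wproj(T,K,[.607,.198,.062]);print("exp",e, wproj(T,K,[.607,.198,.074]))
g=im.max(2);print(*[b for b in blobs(im,im.min(2)>150,30) if abs(b[0][0]-e[0])<120 and abs(b[0][1]-e[1])<60],sep="\n")
print(*[b for b in blobs(im,g<50,300)],sep="\n")
E
```

```text
exp [280.20895603 179.40368608] [280.38195416 182.82438968]
([362.8, 177.3], [353, 167, 20, 21, 320])
([279.9, 180.0], [269, 169, 23, 23, 389])
([545.1, 42.9], [530, 18, 30, 49, 515])
([340.0, 56.4], [315, 27, 55, 56, 1021])
([171.8, 54.3], [154, 36, 36, 37, 919])
([104.0, 183.6], [66, 128, 70, 113, 4828])
([531.1, 157.1], [510, 133, 45, 50, 901])
([190.2, 183.1], [153, 144, 77, 78, 4384])
([278.4, 188.0], [239, 144, 82, 79, 3573])
([371.6, 184.1], [331, 145, 75, 76, 2548])
([459.4, 185.6], [438, 155, 45, 63, 736])
([272.9, 360.9], [60, 250, 433, 170, 43947])
([16.4, 388.2], [0, 332, 46, 88, 2369])
```

View pics/w2.png

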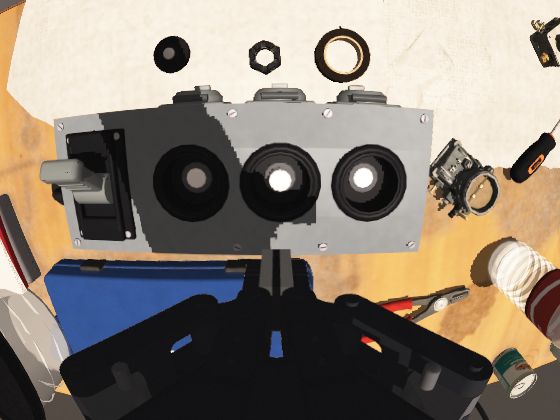

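The wrist view shows the middle button at (280,180), against a predicted (280.2,179.4), so the point is confirmed from a third view. Centre over it.

Scaled: 0.02 m / 0.4 = 0.05, 0.015 m / 0.4 = 0.0375.

hand_motion(
  deltas=[
    [[0.0375, 0.0088, 0.05], 0, 0],
    [[0, 0, 0.05], 0, 0],
    [[0, 0, 0.05], 0, 0],
    [[0, 0, 0], 0, 0],
    [[0, 0, 0], 0, 0],
  ],
)

```text
time_s: 4.95
ee_pos: [0.6075, 0.1983, 0.1325]
orientation: [-3.141, -0.0, 3.099]
contact_force: [0.0, 0.2, 0.2]
finger_gap: 0.0002
gripper_force: 0.0
```

Scaled: 0.025 m / 0.4 = 0.0625, 0.02 m / 0.4 = 0.05.

hand_motion(
  deltas=[
    [[0, 0, 0.0625], 0, 0],
    [[0, 0, 0.05], 0, 0],
    [[0, 0, 0.025], 0, 0],
    [[0, 0, 0], 0, 0],
    [[0, 0, 0], 0, 0],
  ],
)

```text
time_s: 5.45
ee_pos: [0.6079, 0.1997, 0.0784]
orientation: [3.141, 0.001, 3.1]
contact_force: [-0.3, 0.7, 0.6]
finger_gap: -0.0002
gripper_force: 0.0
```

Scaled: 0.006 m / 0.4 = 0.015, 0.002 m / 0.4 = 0.005.

hand_motion(
  deltas=[
    [[0, 0, 0.015], 0, 0],
    [[0, 0, 0.015], 0, 0],
    [[0, 0, 0.015], 0, 0],
    [[0, 0, 0.005], 0, 0],
    [[0, 0, 0], 0, 0],
  ],
)

```text
time_s: 5.95
ee_pos: [0.6073, 0.1999, 0.0572]
orientation: [3.141, 0.0, 3.101]
contact_force: [1.8, 0.6, 1.9]
finger_gap: 0.0003
gripper_force: 0.9
```

Scaled: 0.001 m / 0.4 = 0.0025.

hand_motion(
  deltas=[
    [[0, 0, 0.0025], 0, 0],
    [[0, 0, 0.0025], 0, 0],
    [[0, 0, 0], 0, 0],
  ],
)

```text
time_s: 6.25
ee_pos: [0.6073, 0.1999, 0.057]
orientation: [3.141, 0.001, 3.101]
contact_force: [-2.7, -0.6, 16.5]
finger_gap: -0.0
gripper_force: 7.8
```

The button is at its hard stop: z held at 0.057 as the force rose to 16 N. Withdraw and go in front of the toggle.

Scaled: -0.045 m / 0.4 = -0.1125, -0.04 m / 0.4 = -0.1.

hand_motion(
  deltas=[
    [[0, 0, 0], 0, 0],
    [[0, 0, -0.05], 0, 0],
    [[0, 0, -0.1], 0, 0],
    [[0, 0, -0.1], 0, 0],
    [[0, 0, -0.1125], 0, 0],
  ],
)

```text
time_s: 6.75
ee_pos: [0.6057, 0.1994, 0.2005]
orientation: [-3.14, -0.003, 3.101]
contact_force: [0.3, 0.4, -0.2]
finger_gap: -0.0001
gripper_force: 0.0
```

hand_motion(
  deltas=[
    [[0.05, -0.1, 0], 0, 0],
    [[0.05, -0.105, 0], 0, 0],
    [[0.05, -0.105, 0], 0, 0],
    [[0.05, -0.1, 0], 0, 0],
    [[0, 0, 0], 0, 0],
  ],
)

```text
time_s: 7.25
ee_pos: [0.5171, 0.0329, 0.2001]
orientation: [-3.139, -0.003, 3.093]
contact_force: [0.5, 0.5, 1.1]
finger_gap: 0.0001
gripper_force: 0.0
```

```bash
python3 - <<'E'
from h import *
T,K=wpose();im=bot.read_camera("wrist")[:,:,::-1].copy();cv2.imwrite("pics/w3.png",im)
for n,y in(("B",.198),("C",.123)):
    e=wproj(T,K,[.605,y,.049]);print(n,e)
print(bot.state()["ee_pos"])
im=bot.read_camera("scene");cv2.imwrite("pics/s3.png",cv2.resize(im[160:320,200:400,::-1],None,fx=3,fy=3))
E
```

```text
B [433.279709   263.73756303]
C [368.15061001 270.10910959]
[0.51882374 0.03616822 0.20033278]
```

View pics/s3.png

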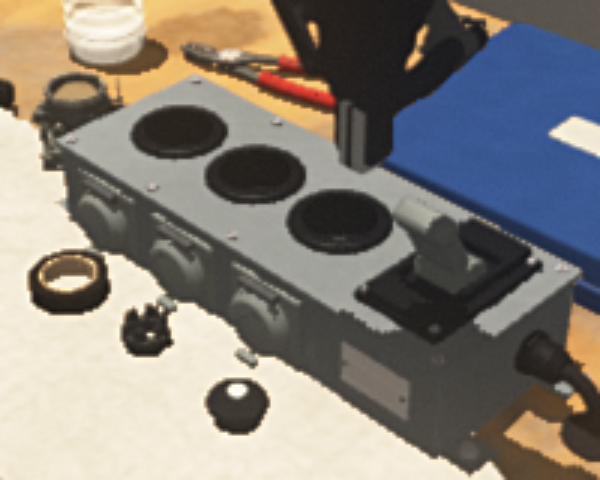

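The middle button no longer shows white (crop 255,172), so it is down. The toggle is still off. Descend in front of it and push it back.

Scaled: 0.04 m / 0.4 = 0.1.

hand_motion(
  deltas=[
    [[0, 0, 0.1], 0, 0],
    [[0, 0, 0.1], 0, 0],
    [[0, 0, 0], 0, 0],
    [[0, 0, 0], 0, 0],
  ],
)

```text
time_s: 7.75
ee_pos: [0.5204, 0.0401, 0.1201]
orientation: [-3.141, -0.002, 3.102]
contact_force: [0.4, -0.0, 0.8]
finger_gap: 0.0
gripper_force: 0.0
```

hand_motion(
  deltas=[
    [[-0.05, 0, 0], 0, 0],
    [[-0.03, 0, 0], 0, 0],
    [[-0.03, 0, 0], 0, 0],
    [[-0.03, 0, 0], 0, 0],
    [[-0.03, 0, 0], 0, 0],
  ],
)

```text
time_s: 8.25
ee_pos: [0.5895, 0.0365, 0.1208]
orientation: [3.141, 0.001, 3.101]
contact_force: [-0.0, -0.2, -0.8]
finger_gap: -0.0002
gripper_force: 0.3
```

hand_motion(
  deltas=[
    [[-0.025, 0, 0], 0, 0],
    [[-0.015, 0, 0], 0, 0],
    [[0, 0, 0], 0, 0],
    [[0, 0, 0], 0, 0],
  ],
)

```text
time_s: 8.65
ee_pos: [0.6034, 0.0358, 0.1202]
orientation: [3.142, -0.003, 3.101]
contact_force: [-4.6, 0.8, 4.7]
finger_gap: -0.0
gripper_force: 3.3
```

Contact at the on stop. Back off, rise and check.

Scaled: -0.04 m / 0.4 = -0.1, 0.03 m / 0.4 = 0.075.

hand_motion(
  deltas=[
    [[0.05, 0, 0], 0, 0],
    [[0.075, 0, 0], 0, 0],
    [[0, 0, -0.1], 0, 0],
    [[0, 0, -0.1], 0, 0],
    [[0.1, 0, -0.05], 0, 0],
  ],
)

```text
time_s: 9.15
ee_pos: [0.5189, 0.0394, 0.2237]
orientation: [3.141, 0.007, 3.1]
contact_force: [-0.5, -0.7, 1.4]
finger_gap: -0.0001
gripper_force: 0.0
```

hand_motion(
  deltas=[
    [[0.1125, 0, 0], 0, 0],
    [[0, 0, 0], 0, 0],
    [[0, 0, 0], 0, 0],
    [[0, 0, 0], 0, 0],
    [[0, 0, 0], 0, 0],
  ],
)

```text
time_s: 9.65
ee_pos: [0.4705, 0.0412, 0.2202]
orientation: [-3.141, 0.0, 3.1]
contact_force: [-0.1, 0.3, -0.7]
finger_gap: 0.0001
gripper_force: 0.0
```

```bash
python3 - <<'E'
from h import *
im=bot.read_camera("scene");a=cv2.resize(im[160:320,200:400,::-1],None,fx=2,fy=2)
im=bot.read_camera("side");b=cv2.resize(im[180:340,200:400,::-1],None,fx=2,fy=2);cv2.imwrite("pics/s4.png",np.hstack([a,b]))
E
```

```text
(no output)
```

View pics/s4.png

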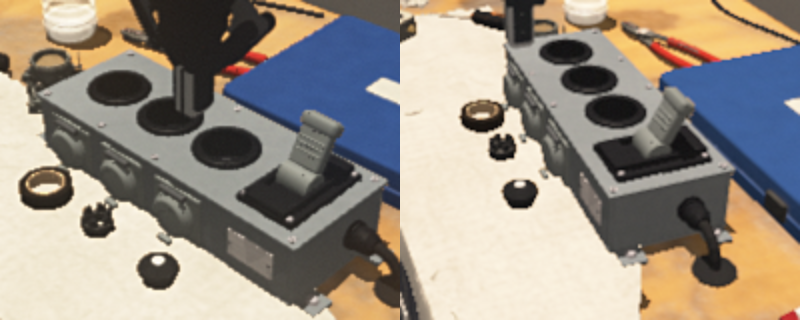

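Both views show the toggle leaning back at on (left 318,145; right 668,118). All the wells are dark, the loose parts are where they were, and the hand is clear.

```bash
python3 -c "
from plant import bot
print(bot.sign_off())"
```

```text
the job is handed in; nothing more can be done
None
```

I pushed the toggle to off, pressed the tripped middle cut-out's button home and pushed the toggle back to on. I handed the job in with the hand clear at about 10 s; the final pictures looked right, but the hand-in returned no verdict.

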